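# Unlatch and open the blue sample station

## Robot

A 6-joint arm with a two-finger parallel gripper is mounted at the origin on the work surface. World frame = base frame: x ahead of the robot, y to its left, z up, the work surface at z = 0. Lengths are in m, angles in rad, forces in N, time in s.
With the tool pointing down it reaches from about 0.425 to 0.95 m from the base axis. Payload 3.5 kg.
Tool frame: the origin (TCP) lies on the centre line of the jaws, within the pads' length; the fingertips stand 25 mm ahead of it and the grasp point (between the pads) lies 6 mm ahead of it (ctrl.finger_overhang is the distance from the TCP to the fingertips, in m); z points along the fingers, y is the line along which they close (so a half turn about z gives the same grasp; the last joint's range is limited). The gripper opens to 85 mm and grips with 20 to 120 N. Pads are 22 mm wide; open, the fingers measure 114 mm over their backs; the gripper's body (76 mm by 85 mm) begins 54 mm behind the grasp point. The pads swing forward as they close: fully open they stand 13 mm farther back than shut.
Start: joints at [-0.15, 0.286, 1.577, -0, 1.279, -0.15], TCP at [0.675, 0, 0.256] pointing down, gripper open.
Joint ranges: [-2.77, 2.77], [-0.9, 2.22], [0.21, 2.48], [-1.53, 4.67], [0.24, 2.81], [-2.84, 2.84]. Speed limits (rad/s): [2.79, 2.79, 3.14, 3.14, 3.14, 3.14].

## Interface

Orientations are given as a unit quaternion [x, y, z, w].
In Python, from plant import get_state, imaging, job, ctrl gives the robot as it stands.
- The arm moves only by the tool jog_arm, never from a script. Its argument "increments" is a list of rows, each an object of numbers: "dx", "dy", "dz": the shift along the world's x, y, z each as a share of 12 cm, from -1 to 1; "ax", "ay", "az": the turn, a rotation vector about the world's x, y, z each as a share of pi/2 rad, from -1 to 1; "gripper": the gripper command: -1 is shut, 1 is fully open, values between are in proportion. A call has 1 to 10 rows; each row is the pose to reach, as a shift and turn from the pose commanded when the call began; what a row does not reach only later rows make up. A row lasts 1/10 s, in which the tool goes at most 50 mm and 8.59 degrees, less where a joint would pass 70% of its speed; a pose out of reach is approached as far as the arm can. A call with a number of a shift or a turn outside -1 to 1 is refused whole. A call with a gripper value outside its range is refused whole. The fingers move at their own pace and stop on an object; "force" is the grip in N (left out, the last holds). Time passes only in rows, so rows that repeat a pose let the fingers close. It gives the time, the measured TCP pose, the force, the opening and the grip force at its end, in the units of the state.
- get_state(): the state, without advancing time (a new reading comes with each control period).
- imaging.read_camera(name): name is "scene" or "side" or "wrist"; returns a dict with "frame" (384x512x3 uint8, blue, green, red), "depth" (384x512 float32, m along the optical axis (not along the pixel's ray), 0 where there is no reading), "camera_matrix" (3x3 intrinsics, pixels), "extrinsics" (4x4, takes a point from camera to world coordinates); the wrist camera has in their place "mount" (4x4, takes a point from camera to tool coordinates, whose origin is the TCP and whose axes are the flange's). Camera axes: x right, y up, looking along -z (the intrinsics and any distortion apply to the point x, -y, -z); pixel columns grow to the right and rows downward; lengths in m; the calibration is good to about 2 mm. A picture is of the moment at which its call begins: read the wrist's pose just before it.
- job.sign_off(): hands the job in; it is judged then, once.
The state is a dict: "time": time; "qpos": joint angles; "dq": joint speeds; "joint_efforts": joint torques, N m; "eef_pos": TCP position; "tcp_rot": TCP orientation; "contact_force": force on the tool from outside, world axes, zero at the start; "wrist_torque": the same for the moment, N m; "opening": opening from 0.0 (shut) to 1.0 (fully open); "finger_force": force on a finger pad.
Only numpy, scipy, OpenCV 4.12 (cv2) and the standard library are available. Lean on these libraries where they do the work, as an engineer would, in place of code of your own. Each camera call takes 0.05 s, during which the arm holds its last target. There are 200 camera calls.

## Task

Open the sample station with the blue knob so that its tubes can be reached: pull the blue plunger knob up until its pin is free, keep it pulled while you slide the cover away, as far as it goes towards the back of that station, then let go so that the knob springs fully down and holds the cover open. Leave the station with the orange knob shut and its knob alone.

Things in the scene. Friction and masses are not known exactly. Their poses are not given: they have to be found in the camera images.
- blue_knob (a point): Centre of the blue plunger knob: upright cylinder, 30 mm across, 30 mm tall, on a sleeve 22 mm across, 26 mm high, on the cover. At the start it is 134 mm above the table; cover top 92 mm, guide rails (72 to 81 mm to its sides) 99 mm. Grip its sides from above. It rises straight up against a spring and travels with the cover. Frame: z up, x level, the way the cover opens.
- blue_plunger (a joint): Pull of the blue knob in m: 0 fully down, 0.018 fully up (hard stop). The knob does not turn. Spring: 4 N at 0, about 8 N at 0.012. At 0 the 10 mm pin under the knob sits 7 mm deep in its hole and locks the cover; above 0.007 it is clear, so slide at 0.010 to 0.015.
- blue_cover (a joint): Opening of the blue station's cover in m along x of blue_knob: 0 shut, 0.110 at its end stop. Sliding takes about 3 N; 2 mm play while locked. Beyond 0.085 the released pin drops into a long slot in the deck and keeps the cover open; short of that it only rests on the deck with the knob 7 mm up.
- orange_knob (a point): Centre of the orange plunger knob of the other station, which must stay as it is. Both stations are fixed white boxes 300 x 170 mm, 85 mm high, tube racks at the robot's end under the cover's clear window, grey deck at the far end, bands in the knob's colour. They point away from the robot, up to 15 degrees askew; which is on the left varies.

How it is judged:
On the way:
1. the blue knob is pulled up at least 8 mm while the cover is still shut (value of joint blue_plunger above 0.008 m and value of joint blue_cover below 0.01 m), for 0.05 s.
At the end, for the whole second after the job is handed in: The blue station's cover stands open by at least 80 mm, at rest, the blue knob is down again to within 3 mm (its pin in the open slot), and the orange knob is within 6 mm of where it began (value of joint blue_cover above 0.08 m and value of joint blue_plunger below 0.003 m and velocity of joint blue_cover between -0.01 and 0.01 m/s and distance of orange_knob from where it was at the start of the episode below 0.006 m); the robot touches nothing.
It fails at once if the orange knob is pulled or its cover moved by more than 6 mm (distance of orange_knob from where it was at the start of the episode above 0.006 m).
It also fails if it takes over 32 s, if anything falls off the work surface, if the arm or the gripper's body presses on something with over 40 N, if the wrist force passes 120 N, or if a joint passes its speed limit or range.

## Working session

There is one attempt and no reset: what is moved stays moved. The work goes in short steps, Python scripts to look and compute and a tool call to move; the robot and the scene stay as the last step left them, time stands still between calls to the robot, and variables do not carry over. Pictures are saved under pics/ and viewed, at most 10 in all, crops included, and the job is handed in when it is done.

Besides the shell and the picture viewer there is one more tool, called after "Request:" by a JSON object that holds its "op" and its "data", one argument or row to a line. jog_arm: Moves the arm, as the interface text tells. Shift numbers are shares of 12 cm and turn numbers shares of pi/2 rad, none past 1 either way. Its arguments: {"type":"object","properties":{"increments":{"type":"array"},"force":{"type":"number"}},"required":["increments"]}

```bash
mkdir -p pics; cat > h.py <<'E'
import numpy as np, cv2
from plant import get_state, imaging, job, ctrl
from scipy.spatial.transform import Rotation as R
def grab(n,fn=None):
    s=get_state(); d=imaging.read_camera(n)
    if fn: cv2.imwrite('pics/'+fn,d['frame'])
    if 'extrinsics' in d: T=d['extrinsics']
    else:
        W=np.eye(4); W[:3,:3]=R.from_quat(s['tcp_rot']).as_matrix(); W[:3,3]=s['eef_pos']; T=W@d['mount']
    z=d['depth'].astype(float); K=d['camera_matrix']
    v,u=np.mgrid[:z.shape[0],:z.shape[1]]
    P=np.stack([(u-K[0,2])/K[0,0]*z,-(v-K[1,2])/K[1,1]*z,-z],-1)@T[:3,:3].T+T[:3,3]
    P[z==0]=np.nan
    return d,P,T
E
python3 - <<'E'
from h import *
d,P,T=grab('scene','scene1.png'); d2,P2,_=grab('wrist','wrist1.png')
print({k:v for k,v in d.items() if k not in('frame','depth')}.keys(),T[:3,3])
for dd,PP in((d,P),(d2,P2)):
  hsv=cv2.cvtColor(dd['frame'],cv2.COLOR_BGR2HSV)
  for n,lo,hi in(('blue',(100,120,50),(130,255,255)),('orange',(5,150,80),(20,255,255))):
    m=cv2.inRange(hsv,lo,hi)>0
    k=m&(PP[...,2]>.125)&(PP[...,2]<.165)
    q=PP[k]; t=q[q[:,2]>.145]
    print(n,m.sum(),k.sum(), q.min(0) if len(q) else 0, q.max(0) if len(q) else 0, t.mean(0) if len(t) else 0, np.ptp(t,0) if len(t) else 0)
print(get_state(),ctrl.finger_overhang)
E
```

```text
dict_keys(['camera_matrix', 'extrinsics']) [ 1.04538982 -0.06935417  0.59341134]
blue 1905 552 [ 0.45929774 -0.45589895  0.12522594] [0.55469376 0.19683063 0.15249988] [ 0.50757844 -0.146421    0.1495755 ] [0.09468315 0.65272958 0.00745452]
orange 641 222 [ 0.53844663 -0.15208778  0.1250526 ] [ 0.56534798 -0.12507241  0.15166351] [ 0.55364621 -0.13885526  0.14922762] [0.02627542 0.02585681 0.0061961 ]
blue 59 0 0 0 0 0
orange 326 0 0 0 0 0
{'time': 0.1, 'qpos': array([-1.49957542e-01,  2.87132654e-01,  1.57804292e+00,  2.52693079e-05,
        1.27860991e+00, -1.49994647e-01]), 'dq': array([-0.00043063, -0.00069631, -0.00221793, -0.00066328,  0.0011576 ,
        0.00062124]), 'joint_efforts': array([ 1.14915063e-03, -4.07295120e+01, -2.93698221e+01, -1.06323112e-04,
        3.42678482e-03, -4.41654265e-06]), 'eef_pos': array([6.74453675e-01, 1.46286052e-04, 2.55041718e-01]), 'tcp_rot': array([ 7.07095820e-01,  7.07116892e-01, -6.41006950e-04, -8.89597010e-04]), 'contact_force': array([ 0.71197925, -0.17601297, -0.09763854]), 'wrist_torque': array([ 0.00225137, -0.02325973, -0.03910973]), 'finger_force': 0.0, 'opening': 0.9991768736075042} 0.025
```

View pics/scene1.png

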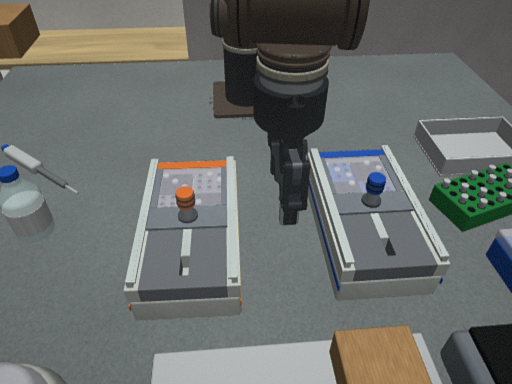

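View pics/wrist1.png

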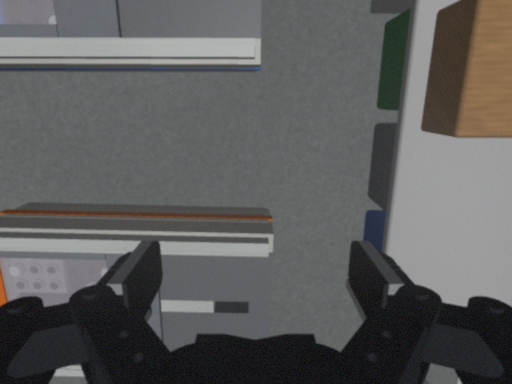

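The scene view shows the orange station on the robot's right (knob at about 186,196) and the blue one on its left (knob 376,183). The blue rails run from about (315,150) to (335,280) and from (385,150) to (435,265). The wrist view shows both far ends. Next I'll measure the blue knob and its axis.

```bash
python3 - <<'E'
from h import *
d,P,T=grab('scene')
hsv=cv2.cvtColor(d['frame'],cv2.COLOR_BGR2HSV)
m=cv2.inRange(hsv,(100,120,50),(130,255,255))>0
v,u=np.mgrid[:384,:512]
k=m&(abs(u-376)<25)&(abs(v-183)<25)&(P[...,2]>.115)
q=P[k]; t=q[q[:,2]>.146]
print('knob all',q.min(0),q.max(0),'top',len(t),t.min(0),t.max(0),t.mean(0))
# circle fit (r=15mm) to side+top: top disc min enclosing circle
print(cv2.minEnclosingCircle((t[:,:2]*1000).astype(np.float32)))
for n,ulo,uhi in(('blue',295,450),('orange',125,245)):
  r=(P[...,2]>.094)&(P[...,2]<.104)&(u>ulo)&(u<uhi)&(v>140)&(v<300)
  c,l,st,ce=cv2.connectedComponentsWithStats(r.astype(np.uint8))
  for i in range(1,c):
    if st[i,4]<150: continue
    p=P[l==i]; a=cv2.fitLine((p[:,:2]*1000).astype(np.float32),cv2.DIST_HUBER,0,.01,.01).ravel()
    print(n,st[i],p.min(0).round(3),p.max(0).round(3),a.round(3),np.degrees(np.arctan(a[1]/a[0])), np.median(p[:,2]))
E
```

```text
knob all [0.5269689  0.16828835 0.1206489 ] [0.55459196 0.19754848 0.15132454] top 160 [0.5269689  0.16828835 0.14605538] [0.55390654 0.19754848 0.15132454] [0.54198372 0.18260729 0.14937084]
((540.0068359375, 182.9184112548828), 14.630529403686523)
blue [ 379  145   70  114 1102] [0.383 0.243 0.094] [0.676 0.266 0.103] [  1.      0.    551.72  256.483] 0.0024798287 0.0995710879546354
blue [ 310  148   45  117 1079] [0.381 0.102 0.094] [0.674 0.126 0.102] [ 1.00000e+00 -2.00000e-03  5.52335e+02  1.09068e+02] -0.13545726 0.09954937529751967
blue [360 192  22  16 155] [0.517 0.163 0.094] [0.557 0.201 0.104] [4.24000e-01 9.06000e-01 5.46760e+02 1.79681e+02] 64.89205 0.09792514397823787
orange [ 224  156   14  124 1034] [ 0.395 -0.075  0.094] [ 0.688 -0.055  0.102] [ 1.00000e+00 -2.30000e-02  5.65272e+02 -6.55950e+01] -1.3069148 0.09960781695328497
orange [ 126  159   33  125 1168] [ 0.393 -0.223  0.094] [ 0.684 -0.2    0.102] [ 1.00000e+00 -2.50000e-02  5.62238e+02 -2.12665e+02] -1.4181751 0.09950494396306392
orange [178 208  20  17 167] [ 0.534 -0.155  0.094] [ 0.571 -0.123  0.104] [ 1.92000e-01 -9.81000e-01  5.59043e+02 -1.37406e+02] -78.940346 0.09761503014433714
```

Request:
{"op": "jog_arm", "data": {
  "increments": [
    {"dx":-1,"dy":1,"gripper":1},
    {"dx":-1,"dy":1,"gripper":1},
    {"dx":-1,"dy":1,"gripper":1},
    {"dx":-1,"dy":1,"gripper":1},
    {"dx":-1,"dy":1,"gripper":1}
  ]
}}

```text
$.increments[0]: bad value
```

Request:
{"op": "jog_arm", "data": {
  "increments": [
    {"dx":-0.125,"dy":0.525,"gripper":1},
    {"dx":-0.125,"dy":0.525,"gripper":1},
    {"dx":-0.125,"dy":0.525,"dz":-0.3,"gripper":1},
    {"dx":-0.125,"dy":0.525,"dz":-0.3,"gripper":1},
    {"dx":-0.125,"dy":0.525,"dz":-0.3,"gripper":1}
  ]
}}

```text
$.increments[0]: bad value
```

```bash
python3 - <<'E'
from h import *
s=get_state(); print(s['time'],s['eef_pos'],s['tcp_rot'],s['contact_force'])
d,P,T=grab('wrist','wrist2.png')
hsv=cv2.cvtColor(d['frame'],cv2.COLOR_BGR2HSV)
m=cv2.inRange(hsv,(100,120,50),(130,255,255))>0
t=P[m&(abs(P[...,2]-.149)<.005)]
print(len(t))
if len(t): print(t.min(0),t.max(0),cv2.minEnclosingCircle((t[:,:2]*1000).astype(np.float32)))
E
```

```text
0.15 [6.74522715e-01 1.03758930e-04 2.55215113e-01] [ 7.07121319e-01  7.07091610e-01 -5.50454687e-04 -7.69877139e-04] [-0.08552593 -1.03179028  0.97750145]
0
```

View pics/wrist2.png

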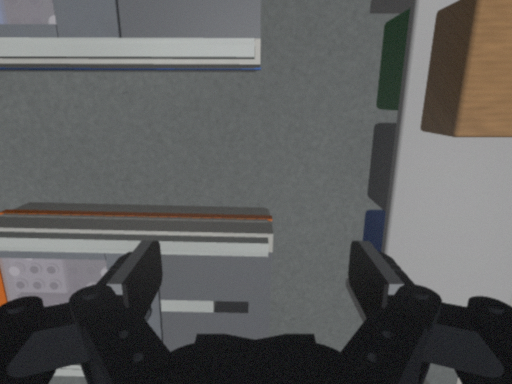

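The arm hasn't moved and the view is unchanged, because both calls were refused. I'll try again with every field given.

Request:
{"op": "jog_arm", "data": {
  "increments": [
    {"dx":-1,"dy":1,"dz":0,"ax":0,"ay":0,"az":0,"gripper":1},
    {"dx":-1,"dy":1,"dz":0,"ax":0,"ay":0,"az":0,"gripper":1},
    {"dx":-1,"dy":1,"dz":0,"ax":0,"ay":0,"az":0,"gripper":1},
    {"dx":-1,"dy":1,"dz":0,"ax":0,"ay":0,"az":0,"gripper":1},
    {"dx":-1,"dy":1,"dz":0,"ax":0,"ay":0,"az":0,"gripper":1}
  ]
}}

```text
time: 0.7
eef_pos: [0.5534, 0.1218, 0.2564]
tcp_rot: [0.706, 0.708, -0.0, -0.0]
contact_force: [0.2, 0.4, -0.7]
opening: 1.001
finger_force: 0.0
```

Request:
{"op": "jog_arm", "data": {
  "increments": [
    {"dx":-0.125,"dy":0.525,"dz":0,"ax":0,"ay":0,"az":0,"gripper":1},
    {"dx":-0.125,"dy":0.525,"dz":0,"ax":0,"ay":0,"az":0,"gripper":1},
    {"dx":-0.125,"dy":0.525,"dz":-0.3,"ax":0,"ay":0,"az":0,"gripper":1},
    {"dx":-0.125,"dy":0.525,"dz":-0.3,"ax":0,"ay":0,"az":0,"gripper":1},
    {"dx":-0.125,"dy":0.525,"dz":-0.3,"ax":0,"ay":0,"az":0,"gripper":1}
  ]
}}

```text
time: 1.2
eef_pos: [0.5402, 0.1822, 0.2195]
tcp_rot: [0.707, 0.707, -0.001, -0.001]
contact_force: [0.7, 0.4, -0.1]
opening: 0.996
finger_force: 0.0
```

```bash
python3 - <<'E'
from h import *
s=get_state(); print(s['time'],s['eef_pos'],s['tcp_rot'],s['contact_force'])
d,P,T=grab('wrist','wrist3.png')
hsv=cv2.cvtColor(d['frame'],cv2.COLOR_BGR2HSV)
m=cv2.inRange(hsv,(100,120,50),(130,255,255))>0
t=P[m&(abs(P[...,2]-.149)<.005)]
print(len(t))
if len(t): print(t.min(0),t.max(0),cv2.minEnclosingCircle((t[:,:2]*1000).astype(np.float32)))
E
```

```text
1.2 [0.54019704 0.18215334 0.21951205] [ 7.07390391e-01  7.06821957e-01 -1.12803732e-03 -5.33059055e-04] [ 0.70170338  0.40557346 -0.10955057]
1521
[0.52483481 0.17097584 0.14479509] [0.55282597 0.19920044 0.15238019] ((538.623779296875, 184.92161560058594), 14.572854042053223)
```

View pics/wrist3.png

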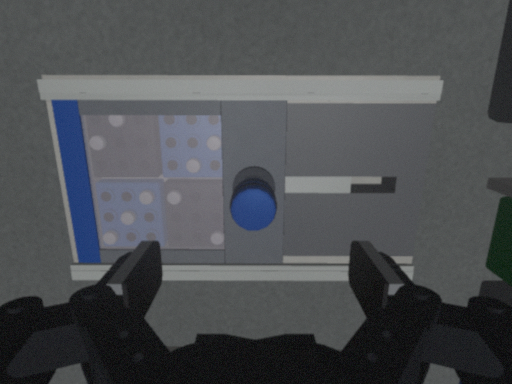

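The knob is centred at about (253,205), between the jaws. The rails run level in the picture, so the cover opens along world x. Now I'll descend and grip.

Request:
{"op": "jog_arm", "data": {
  "increments": [
    {"dx":0,"dy":0.01,"dz":-0.3,"ax":0,"ay":0,"az":0,"gripper":1},
    {"dx":0,"dy":0.01,"dz":-0.5,"ax":0,"ay":0,"az":0,"gripper":1},
    {"dx":0,"dy":0.01,"dz":-0.67,"ax":0,"ay":0,"az":0,"gripper":1},
    {"dx":0,"dy":0.01,"dz":-0.67,"ax":0,"ay":0,"az":0,"gripper":1},
    {"dx":0,"dy":0.01,"dz":-0.67,"ax":0,"ay":0,"az":0,"gripper":1}
  ]
}}

```text
time: 1.75
eef_pos: [0.5412, 0.1839, 0.1414]
tcp_rot: [0.707, 0.707, 0.001, 0.001]
contact_force: [0.2, 0.1, 0.4]
opening: 1.0
finger_force: 0.0
```

Request:
{"op": "jog_arm", "data": {
  "increments": [
    {"dx":0,"dy":0,"dz":0,"ax":0,"ay":0,"az":0,"gripper":-1},
    {"dx":0,"dy":0,"dz":0,"ax":0,"ay":0,"az":0,"gripper":-1},
    {"dx":0,"dy":0,"dz":0,"ax":0,"ay":0,"az":0,"gripper":-1},
    {"dx":0,"dy":0,"dz":0,"ax":0,"ay":0,"az":0,"gripper":-1},
    {"dx":0,"dy":0,"dz":0,"ax":0,"ay":0,"az":0,"gripper":-1},
    {"dx":0,"dy":0,"dz":0,"ax":0,"ay":0,"az":0,"gripper":-1},
    {"dx":0,"dy":0,"dz":0,"ax":0,"ay":0,"az":0,"gripper":-1},
    {"dx":0,"dy":0,"dz":0,"ax":0,"ay":0,"az":0,"gripper":-1}
  ],
  "force": 60
}}

```text
time: 2.55
eef_pos: [0.5402, 0.1843, 0.1409]
tcp_rot: [0.707, 0.707, 0.0, 0.0]
contact_force: [-2.0, -0.0, 5.5]
opening: 0.334
finger_force: 59.0
```

Request:
{"op": "jog_arm", "data": {
  "increments": [
    {"dx":0,"dy":0,"dz":0.03,"ax":0,"ay":0,"az":0,"gripper":-1},
    {"dx":0,"dy":0,"dz":0.06,"ax":0,"ay":0,"az":0,"gripper":-1},
    {"dx":0,"dy":0,"dz":0.09,"ax":0,"ay":0,"az":0,"gripper":-1},
    {"dx":0,"dy":0,"dz":0.11,"ax":0,"ay":0,"az":0,"gripper":-1},
    {"dx":0,"dy":0,"dz":0.11,"ax":0,"ay":0,"az":0,"gripper":-1},
    {"dx":0,"dy":0,"dz":0.11,"ax":0,"ay":0,"az":0,"gripper":-1}
  ]
}}

```text
time: 3.15
eef_pos: [0.5394, 0.1843, 0.1523]
tcp_rot: [0.707, 0.707, -0.0, -0.001]
contact_force: [1.3, 1.6, -8.4]
opening: 0.333
finger_force: 59.7
```

```bash
python3 - <<'E'
from h import *
d,P,T=grab('scene'); grab('side','side1.png')
cv2.imwrite('pics/scene2.png',cv2.resize(d['frame'][110:260,280:480],None,fx=3,fy=3,interpolation=cv2.INTER_CUBIC))
hsv=cv2.cvtColor(d['frame'],cv2.COLOR_BGR2HSV)
m=cv2.inRange(hsv,(100,120,50),(130,255,255))>0
v,u=np.mgrid[:384,:512]
q=P[m&(abs(u-376)<25)&(abs(v-180)<28)&(P[...,2]>.11)]
print(len(q),q.min(0),q.max(0),get_state()['eef_pos'],get_state()['contact_force'])
E
```

```text
128 [0.5103998  0.16872145 0.13368484] [0.58308727 0.19435096 0.20058053] [0.53941284 0.1842643  0.15240521] [ 0.91360635  2.18012986 -8.71402153]
```

View pics/scene2.png

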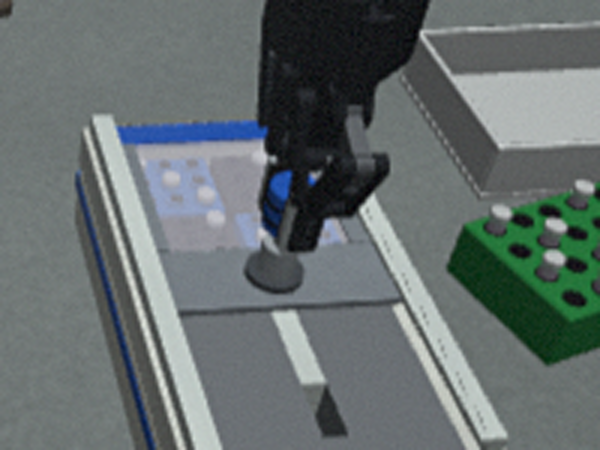

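The knob is up: its silver stem shows below it at about (275,240), and the 8.4 N pull matches the spring at about 12 mm. The cover is still shut. Now I'll slide it.

Request:
{"op": "jog_arm", "data": {
  "increments": [
    {"dx":0.05,"dy":0,"dz":0,"ax":0,"ay":0,"az":0,"gripper":-1},
    {"dx":0.12,"dy":0,"dz":0,"ax":0,"ay":0,"az":0,"gripper":-1},
    {"dx":0.19,"dy":0,"dz":0,"ax":0,"ay":0,"az":0,"gripper":-1},
    {"dx":0.26,"dy":0,"dz":0,"ax":0,"ay":0,"az":0,"gripper":-1},
    {"dx":0.33,"dy":0,"dz":0,"ax":0,"ay":0,"az":0,"gripper":-1},
    {"dx":0.4,"dy":0,"dz":0,"ax":0,"ay":0,"az":0,"gripper":-1},
    {"dx":0.45,"dy":0,"dz":0,"ax":0,"ay":0,"az":0,"gripper":-1},
    {"dx":0.45,"dy":0,"dz":0,"ax":0,"ay":0,"az":0,"gripper":-1}
  ]
}}

```text
time: 4.05
eef_pos: [0.5956, 0.1841, 0.1533]
tcp_rot: [0.707, 0.707, 0.001, 0.001]
contact_force: [0.6, 1.8, -8.4]
opening: 0.335
finger_force: 59.8
```

Request:
{"op": "jog_arm", "data": {
  "increments": [
    {"dx":0.06,"dy":0,"dz":0,"ax":0,"ay":0,"az":0,"gripper":-1},
    {"dx":0.13,"dy":0,"dz":0,"ax":0,"ay":0,"az":0,"gripper":-1},
    {"dx":0.2,"dy":0,"dz":0,"ax":0,"ay":0,"az":0,"gripper":-1},
    {"dx":0.27,"dy":0,"dz":0,"ax":0,"ay":0,"az":0,"gripper":-1},
    {"dx":0.34,"dy":0,"dz":0,"ax":0,"ay":0,"az":0,"gripper":-1},
    {"dx":0.4,"dy":0,"dz":0,"ax":0,"ay":0,"az":0,"gripper":-1},
    {"dx":0.44,"dy":0,"dz":0,"ax":0,"ay":0,"az":0,"gripper":-1},
    {"dx":0.47,"dy":0,"dz":0,"ax":0,"ay":0,"az":0,"gripper":-1},
    {"dx":0.47,"dy":0,"dz":0,"ax":0,"ay":0,"az":0,"gripper":-1}
  ]
}}

```text
time: 4.95
eef_pos: [0.649, 0.184, 0.1519]
tcp_rot: [0.707, 0.707, -0.002, -0.002]
contact_force: [-6.9, -1.0, -7.8]
opening: 0.334
finger_force: 60.1
```

Request:
{"op": "jog_arm", "data": {
  "increments": [
    {"dx":0,"dy":0,"dz":-0.05,"ax":0,"ay":0,"az":0,"gripper":-1},
    {"dx":0,"dy":0,"dz":-0.08,"ax":0,"ay":0,"az":0,"gripper":-1},
    {"dx":0,"dy":0,"dz":-0.08,"ax":0,"ay":0,"az":0,"gripper":1},
    {"dx":0,"dy":0,"dz":-0.08,"ax":0,"ay":0,"az":0,"gripper":1},
    {"dx":0,"dy":0,"dz":-0.08,"ax":0,"ay":0,"az":0,"gripper":1},
    {"dx":0,"dy":0,"dz":-0.08,"ax":0,"ay":0,"az":0,"gripper":1},
    {"dx":0,"dy":0,"dz":-0.08,"ax":0,"ay":0,"az":0,"gripper":1},
    {"dx":0,"dy":0,"dz":-0.08,"ax":0,"ay":0,"az":0,"gripper":1}
  ]
}}

```text
time: 5.75
eef_pos: [0.6508, 0.1842, 0.144]
tcp_rot: [0.707, 0.707, 0.0, 0.0]
contact_force: [-0.2, -0.2, 0.2]
opening: 1.004
finger_force: 0.0
```

Request:
{"op": "jog_arm", "data": {
  "increments": [
    {"dx":0,"dy":0,"dz":0.2,"ax":0,"ay":0,"az":0,"gripper":1},
    {"dx":0,"dy":0,"dz":0.5,"ax":0,"ay":0,"az":0,"gripper":1},
    {"dx":0,"dy":0,"dz":0.8,"ax":0,"ay":0,"az":0,"gripper":1},
    {"dx":0,"dy":0,"dz":0.8,"ax":0,"ay":0,"az":0,"gripper":1},
    {"dx":0,"dy":0,"dz":0.8,"ax":0,"ay":0,"az":0,"gripper":1}
  ]
}}

```text
time: 6.25
eef_pos: [0.651, 0.1843, 0.2412]
tcp_rot: [0.707, 0.707, 0.001, 0.001]
contact_force: [-0.1, 0.8, 0.3]
opening: 0.997
finger_force: 0.0
```

```bash
python3 - <<'E'
from h import *
s=get_state(); print(s['time'],s['eef_pos'],s['contact_force'],s['opening'])
d0,P0,_=grab('scene','scene3.png'); d,P,T=grab('wrist')
for dd,PP in((d0,P0),(d,P)):
  hsv=cv2.cvtColor(dd['frame'],cv2.COLOR_BGR2HSV)
  m=cv2.inRange(hsv,(100,120,50),(130,255,255))>0
  q=PP[m&(abs(PP[...,0]-.649)<.03)&(abs(PP[...,1]-.184)<.03)&(PP[...,2]>.11)]
  print(len(q)); 
  if len(q): print(q.min(0),q.max(0),np.percentile(q[:,2],[50,80,95]))
E
```

```text
6.25 [0.65101963 0.18433099 0.24123848] [-0.0812206   0.78979633  0.31535019] 0.99749913763737
390
[0.63627584 0.16862222 0.11408557] [0.66429524 0.19696629 0.15148357] [0.14828811 0.15001211 0.15070757]
1252
[0.63463323 0.1707646  0.13653817] [0.66316475 0.1991845  0.15226436] [0.15022932 0.15074587 0.15129999]
```

View pics/scene3.png

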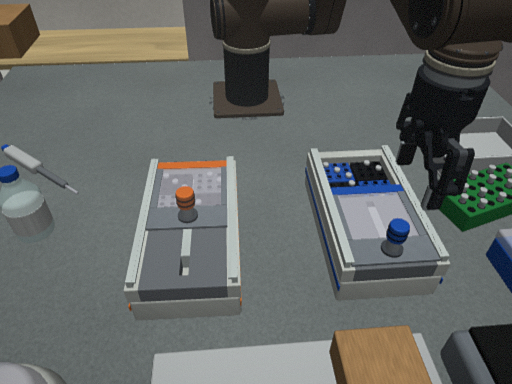

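The cover is open with the rack exposed at about (355,175). The blue knob is at (398,232), and its top is back at its starting height of 150 mm after about 110 mm of travel. The orange knob is still at (186,196) and the gripper is clear, so I'll hand in.

```bash
python3 -c "
from plant import job; print(job.sign_off())"
```

```text
the job is handed in; nothing more can be done
None
```

The job is handed in: the blue station's cover is open by about 110 mm with its knob sprung back down, and the orange station was left alone; the sign-off gave no verdict.

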